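Set the inspection lamp's attenuator to the third click

ROBOT

A 7-joint arm with a two-finger parallel gripper is mounted at the origin on the work surface. World frame = base frame: x ahead of the robot, y to its left, z up, the work surface at z = 0. Lengths are in m, angles in rad, forces in N, time in s.
With the tool pointing down it reaches from about 0.4 to 0.85 m from the base axis. Payload 10.4 kg.
Tool frame: the origin (TCP) lies midway between the tips of the shut fingers; the grasp point (between the pads) lies 19 mm behind it; x points along the fingers, y is the direction in which the jaws open and shut, and the axes are right-handed (so a half turn about x gives the same grasp; the last joint's range is limited). The gripper opens to 87 mm and grips with 3 to 60 N. Pads are 19 mm wide; open, the fingers measure 117 mm over their backs; the gripper's body (75 mm by 190 mm) begins 51 mm behind the grasp point.
Start: joints at [1.266, 0.332, -0.065, 1.46, 0.022, 1.35, -0.088], TCP at [0.174, -0.6, 0.223] pointing down, gripper open.
Joint ranges: [-2.6, 2.6], [-0.5, 2.12], [-1.47, 1.34], [0.16, 2.42], [-1.27, 4.41], [0.06, 2.06], [-2.6, 2.6]. Speed limits (rad/s): [2.22, 2.22, 2.79, 2.79, 3.14, 3.14, 3.14].

INTERFACE

Orientations are given as a unit quaternion [x, y, z, w].
In Python, from bench import * gives the robot as it stands.
- The arm moves only by the shell command python3 -m inch 'ROWS' [FORCE]. ROWS is JSON, a list that holds one entry, the list of rows, each a list of 7 numbers: the shift along the world's x, y, z each as a share of 120 mm, from -1 to 1, then the turn, a rotation vector about the world's x, y, z each as a share of 2 pi rad, from -1 to 1, then the closure, from 0 (fully open) to 1 (shut). A call has 1 to 10 rows; each row is the pose to reach, as a shift and turn from the pose commanded when the call began, turning the shorter way round; what a row does not reach only later rows make up. A row lasts 1/10 s, in which the tool goes at most 50 mm and 8.59 degrees, less where a joint would pass 70% of its speed; a pose out of reach is approached as far as the arm can. A call with a number of a shift or a turn outside -1 to 1 is refused whole. A call with a gripper value outside its range is refused whole. The fingers move at their own pace and stop on an object; FORCE is the grip in N (left out, the last holds). Time passes only in rows, so rows that repeat a pose let the fingers close. It gives the time, the measured TCP pose, the force and the opening at its end, in the units of the state.
- read_state(): the state, without advancing time (a new reading comes with each control period).
- camera(name): name is "side" or "top" or "wrist"; returns the picture (480x640x3 uint8, red, green, blue); there is no depth.
- get_calibration(name): a dict with "fx", "fy", "cx", "cy" (pixels), "k1" (the pictures are not rectified: a ray, as slopes to the right and down, at radius r is drawn at 1 + k1 r^2 times it, then the intrinsics apply), "xyz" and "attitude" of the camera in the world. Camera axes: x right, y up, looking along -z (the intrinsics and any distortion apply to the point x, -y, -z); pixel columns grow to the right and rows downward; lengths in m; the calibration is good to about 2 mm. A picture is of the moment at which its call begins: read the wrist's pose just before it. get_calibration takes no time and is no camera call; for the wrist camera it gives the pose at the moment of the call.
- close_job(): hands the job in, once; it reports no verdict.
The state is a dict: "time": time; "joint_positions": joint angles; "joint_vel": joint speeds; "joint_torque": joint torques, N m; "ee_pos": TCP position; "eef_rot": TCP orientation; "ft_force": force on the tool from outside, world axes, zero at the start; "torque": the same for the moment, N m; "width": finger opening in m.
Only numpy, scipy, OpenCV 4.12 (cv2) and the standard library are available. Lean on these libraries where they do the work, as an engineer would, in place of code of your own. Each camera call takes 0.05 s, during which the arm holds its last target.

TASK

Set the light of the vial inspection stand: with a fingertip, push the flat black attenuator lever home against its end stop (the left end of its slot, seen from the robot), then push it back the other way through its clicks, counting them, and leave it resting in the third click from the stop, without ever running past that click. Push the lever from one side at a time, gently and without pinching it; leave the round iris knob and everything else on and around the stand where it is.

Things in the scene. Friction and masses are not known exactly. Their poses are not given: they have to be found in the camera images.
- stand: Inspection stand, low white case 230 (x) x 300 (y) x 60 mm, fixed to the table. Origin: centre of its underside, on the table; at yaw 0 x points away from the robot, y left, z up (turned up to 0.35 rad). Lit glass plate on top at x -35 to +99 mm, 62 mm high, carrying three vials; upright black/white screen 85 mm high along the far edge. The grey control panel (x -112 to -50 mm, 60 mm high) is nearest the robot.
- slot_stop (a point): Point on the grey panel, 60 mm above the table, at the centre of the attenuator lever's foot when the lever stands at its end stop (left end of its slot as seen from the robot). Axes as the stand's; the slot runs from here 70 mm along -y. Engraved bars beside the slot on the robot's side, one per click, grow from the stop onward.
- attenuator_top (a point): Centre of the top of the attenuator lever, 91.5 mm above the table: a flat black upright fin 10 mm thick along the slot (stand's y), 22 mm wide across it (stand's x), standing 31.5 mm above the panel, white line on top. Axes as the stand's. The panel is free for 60 mm on both sides of the lever along the slot wherever it starts.
- attenuator (a joint): Lever travel in m: 0 at the end stop (+y end), growing toward the stand's -y, to 0.070. Sprung notches 14 mm apart: 0 (stop), 0.014 (first click), 0.028 (second), 0.042 (third), 0.056, 0.070. Leaving a notch takes about 5 N, less toward the crest; past the crest halfway between notches the lever jumps by itself into the next one. Starts near the first or second click.
- iris (a joint): Travel of the iris control, in m, 0 to 0.028 along the stand's +x; no clicks. To be left alone.
- iris_top (a point): Top centre of the iris control, a round black knob 19 mm across and 28 mm high above the grey panel, at y -98 mm of the stand. To be left alone.
- vial0: Glass injection vial with a flip cap, 24 mm across, 50 mm high, standing loose on the lit plate behind the lever (75 to 95 mm beyond the slot, on the left half); origin at the centre of its base. To be left alone.
- vial1: Another such vial on the lit plate, farther back. To be left alone.
- vial2: Another such vial on the lit plate, to the right. To be left alone.
- tray: White plastic transport tray 150 x 200 x 26 mm with vials up to 51 mm high in it, on the table left of the stand; origin at the centre of its base. To be left alone.
- carton: White open carton of vials, 120 x 120 x 55 mm, on the table right of the stand; origin at the centre of its base. To be left alone.
- magnifier: Hand magnifier lying flat on the table in front of the stand, lens 70 mm across (origin at its centre, on the table), black handle reaching 130 mm out along its -x. To be left alone.
- marker: Marker pen 125 mm long and 14 mm thick lying on the table in front of the stand; origin under its middle. To be left alone.
- spirit: Clear bottle 68 mm across, 170 mm high, on the table right of the stand, nearer the robot than the carton; origin at the centre of its base. To be left alone.

How it is judged:
By the outcome, as a careful person would: the job done as asked, in the order asked, and still so for the second after the job is handed in, with the robot touching nothing.
It also fails if it takes over 58 s, if anything falls off the work surface, if the arm or the gripper's body presses on something with over 40 N, if the wrist force passes 120 N, or if a joint passes its speed limit or range.

## Working session

There is one attempt and no reset: what is moved stays moved. The work goes in short steps, Python scripts to look and compute and a shell command to move; the robot and the scene stay as the last step left them, time stands still between calls to the robot, and variables do not carry over. Pictures are saved under pics/ and viewed, and the job is handed in when it is done.

```bash
mkdir -p pics; ls
python3 - <<'E'
from bench import *
import cv2
s=read_state();print({k:np.round(v,4).tolist() if 0 else v for k,v in s.items()} if 0 else s)
for n in ("side","top"):
    cv2.imwrite(f"pics/{n}0.png",camera(n)[:,:,::-1]);print(n,get_calibration(n))
E
```

```text
pics
{'time': 0.0, 'joint_positions': array([ 1.26639885,  0.33290094, -0.06470939,  1.46093747,  0.02164298,
        1.34991366, -0.08848272]), 'joint_vel': array([-0.00089341,  0.0014486 , -0.00050005,  0.00113822, -0.00036318,
       -0.00123311, -0.00102258]), 'joint_torque': array([ 9.29881111e-06, -6.23253679e+01,  2.46242451e-02, -3.89898491e+01,
       -6.12919056e-02,  3.97297984e-02,  1.58205298e-04]), 'ee_pos': array([ 0.17367797, -0.59997653,  0.22173767]), 'eef_rot': array([-0.69998678, -0.09982621,  0.7002062 , -0.09881556]), 'ft_force': array([ 0.24307032, -0.47182924, -0.43043473]), 'torque': array([0.0546199 , 0.03064472, 0.02634548]), 'width': 0.08739177054766742}
side {'fx': 444.886930843945, 'fy': 444.886930843945, 'cx': 329.1279362088644, 'cy': 243.1303054354075, 'k1': 0.020253326459805553, 'xyz': array([ 0.51263223, -0.51186808,  0.67088147]), 'attitude': array([ 0.36317435, -0.02586509, -0.05496574,  0.92973876])}
top {'fx': 539.6904388076778, 'fy': 539.6904388076778, 'cx': 311.36603694449866, 'cy': 231.27992082953176, 'k1': 0.0037291717123495755, 'xyz': array([0.49838423, 0.04922496, 1.20036814]), 'attitude': array([-0.02904487,  0.02621506,  0.71076781, -0.70233773])}
```

View pics/side0.png

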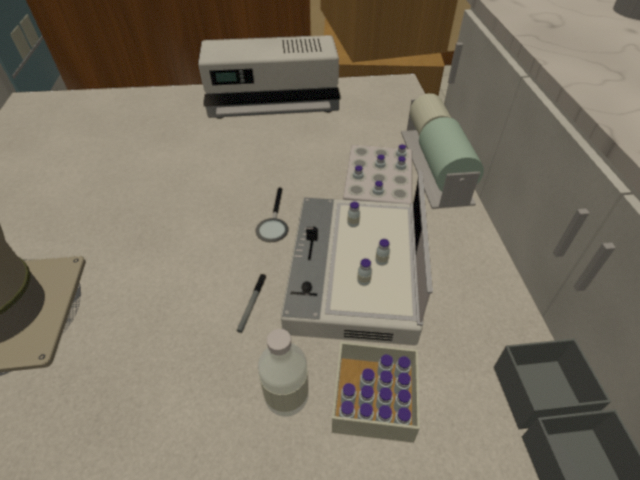

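View pics/top0.png

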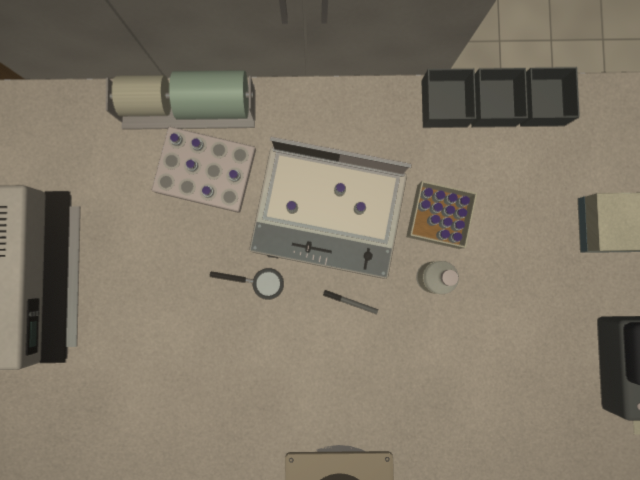

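The side view shows the panel running from (318,200) to (300,315), with the lever at about (311,235) and the iris at (306,288). In the top view the lever is near (308,246), its slot spans about (292..331, 243..251), and the iris is at (368,256).

Run:
```python
import cv2,numpy as np
a=cv2.imread('pics/top0.png')[215:285,245:400];b=cv2.imread('pics/side0.png')[190:330,270:350]
cv2.imwrite('pics/top0c.png',cv2.resize(a,None,fx=5,fy=5,interpolation=cv2.INTER_CUBIC))
cv2.imwrite('pics/side0c.png',cv2.resize(b,None,fx=4,fy=4,interpolation=cv2.INTER_CUBIC))
```

```text
(no output)
```

View pics/top0c.png

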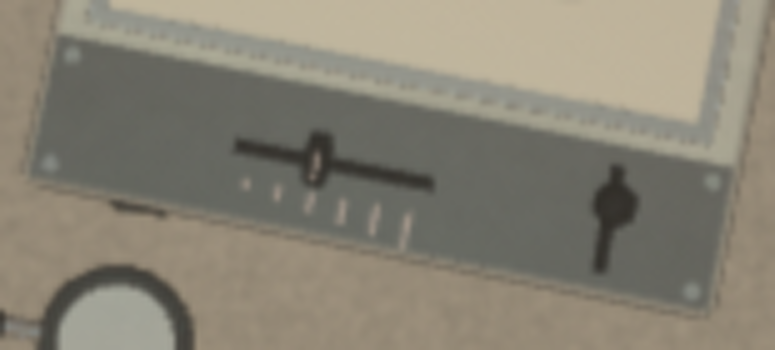

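View pics/side0c.png

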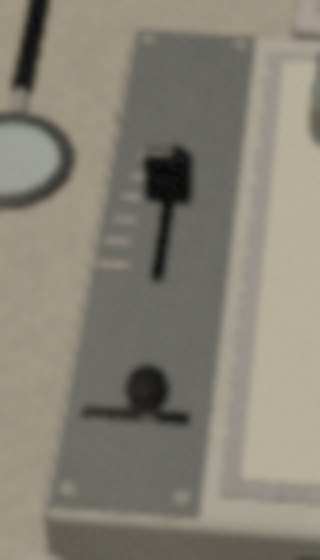

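```bash
cat > h.py <<'E'
from bench import *
import numpy as np, cv2
from scipy.spatial.transform import Rotation as R
def ray(cal,u,v):
    K=np.array([[cal['fx'],0,cal['cx']],[0,cal['fy'],cal['cy']],[0,0,1]])
    p=cv2.undistortPoints(np.array([[[u,v]]],float),K,np.array([cal['k1'],0,0,0.]))[0,0]
    return R.from_quat(cal['attitude']).apply([p[0],-p[1],-1])
def onz(cal,u,v,z):
    d=ray(cal,u,v);c=np.array(cal['xyz']);return c+d*(z-c[2])/d[2]
def proj(cal,P):
    K=np.array([[cal['fx'],0,cal['cx']],[0,cal['fy'],cal['cy']],[0,0,1]])
    q=R.from_quat(cal['attitude']).inv().apply(np.array(P)-cal['xyz'])
    n=np.array([q[0]/-q[2],-q[1]/-q[2]]);r2=n@n;n=n*(1+cal['k1']*r2)
    return n*cal['fx']+[cal['cx'],cal['cy']]
E
python3 - <<'E'
from h import *
c=get_calibration('top');s=get_calibration('side')
T=lambda u,v:(245+(u-2)/5,215+(v-2)/5)
S=lambda u,v:(270+(u-1.5)/4,190+(v-1.5)/4)
def show(n,cal,f,u,v,z): print(n,onz(cal,*f(u,v),z).round(4)[:2])
for n,u,v in [('slotL',235,146),('slotR',433,184),('scr',72,55),('scr',50,162),('scr',713,181),('scr',692,291),('iris slot top',617,165),('irs bot',599,272),
 ('b0',246,183),('b1',278,192),('b2',309,203),('b3',341,211),('b4',374,219),('b5',405,230)]: show('T '+n,c,T,u,v,.06)
show('T levertop',c,T,319,160,.0915);show('T iristop',c,T,615,205,.088)
for n,u,v in [('scr',149,39),('scr',240,45),('scr',67,488),('scr',181,496),('slotR',156,279),('b5',114,265),('b4',118,241),('b3',125,219),('b2',131,197),('b1',138,177)]: show('S '+n,s,S,u,v,.06)
show('S levertop(back)',s,S,168,152,.0915)
E
```

```text
T slotL [0.5617 0.0954]
T slotR [0.5446 0.0119]
T scr [0.6012 0.1642]
T scr [0.5558 0.1737]
T scr [ 0.5444 -0.1064]
T scr [ 0.4982 -0.0965]
T iris slot top [ 0.5517 -0.066 ]
T irs bot [ 0.5067 -0.0575]
T b0 [0.546  0.0909]
T b1 [0.542  0.0774]
T b2 [0.5372 0.0644]
T b3 [0.5336 0.0509]
T b4 [0.5301 0.037 ]
T b5 [0.5253 0.024 ]
T levertop [0.5537 0.0596]
T iristop [ 0.5339 -0.062 ]
S scr [0.5552 0.1737]
S scr [0.6011 0.1639]
S scr [ 0.498  -0.0961]
S scr [ 0.5438 -0.1053]
S slotR [0.5442 0.0117]
S b5 [0.526  0.0222]
S b4 [0.5289 0.0366]
S b3 [0.5331 0.05  ]
S b2 [0.537  0.0637]
S b1 [0.5414 0.0763]
S levertop(back) [0.5549 0.0603]
```

```bash
cat >> h.py <<'E'
YAW=-0.206
EX=np.array([np.cos(YAW),np.sin(YAW)]);EY=np.array([-np.sin(YAW),np.cos(YAW)])
STOP=np.array([0.5603,0.0879])
def tgt(s,off=0): # world xy of point at lever travel s, off mm toward +y
    return STOP+(-s+off)*EY
def rep():
    s=read_state();d=s['ee_pos'][:2]-STOP
    M=R.from_quat(s['eef_rot']).as_matrix()
    print('t',round(s['time'],2),'p',s['ee_pos'].round(4),'travel',round(-d@EY*1e3,2),'across',round(d@EX*1e3,2),'F along -EY',round(-s['ft_force'][:2]@EY,2),'F',s['ft_force'].round(2),'w',round(s['width'],4),'toolx',M[:,0].round(3),'tooly',M[:,1].round(3))
E
python3 - <<'E'
from h import *
rep()
s=read_state();M=R.from_quat(s['eef_rot']).as_matrix()
ty=np.arctan2(M[1,1],M[0,1]);
for t in (YAW,YAW+np.pi): print('turn',((t-ty+np.pi)%(2*np.pi)-np.pi), 'share',((t-ty+np.pi)%(2*np.pi)-np.pi)/(2*np.pi))
print('q1 now',s['joint_positions'][0],'target',tgt(.028,-.035)-s['ee_pos'][:2],(tgt(.028,-.035)-s['ee_pos'][:2])/.12)
E
```

```text
t 0.1 p [ 0.1737 -0.6     0.2218] travel 752.45 across -237.7 F along -EY -0.34 F [-0.32  0.42 -0.53] w 0.087 toolx [-0.     0.001 -1.   ] tooly [ 0.278 -0.961 -0.001]
turn 1.082965951649415 share 0.17235938440522292
turn -2.058626701940378 share -0.3276406155947771
q1 now 1.2664077071554969 target [0.37369906 0.62625042] [3.1141588  5.21875352]
```

```bash
python3 -m inch '[[[0.17,0.29,0.25,0,0,0.0096,1],[0.35,0.58,0.25,0,0,0.019,1],[0.52,0.87,0.25,0,0,0.0287,1]]]' 20
python3 -m inch '[[[0.17,0.29,0,0,0,0.0096,1],[0.35,0.58,0,0,0,0.019,1],[0.52,0.87,0,0,0,0.0287,1]]]'
python3 -m inch '[[[0.17,0.29,0,0,0,0.0096,1],[0.35,0.58,0,0,0,0.019,1],[0.52,0.87,0,0,0,0.0287,1]]]'
python3 -m inch '[[[0.17,0.29,0,0,0,0.0096,1],[0.35,0.58,0,0,0,0.019,1],[0.52,0.87,0,0,0,0.0287,1]]]'
python3 -c "
from h import *
rep()"
```

```text
time: 0.4
ee_pos: [0.2371, -0.4948, 0.2529]
eef_rot: [0.688, 0.162, -0.688, 0.163]
ft_force: [0.1, 0.3, 0.1]
width: 0.0705
time: 0.7
ee_pos: [0.2992, -0.3899, 0.2523]
eef_rot: [-0.671, -0.224, 0.671, -0.224]
ft_force: [0.6, -0.5, 0.4]
width: 0.0468
time: 1.0
ee_pos: [0.3615, -0.2855, 0.2524]
eef_rot: [-0.648, -0.284, 0.648, -0.284]
ft_force: [0.3, -0.5, 0.1]
width: 0.023
time: 1.3
ee_pos: [0.4239, -0.1812, 0.2524]
eef_rot: [-0.62, -0.341, 0.62, -0.341]
ft_force: [2.0, -0.6, 0.3]
width: 0.0027
t 1.3 p [ 0.4239 -0.1812  0.2524] travel 291.29 across -78.52 F along -EY 0.22 F [ 1.97 -0.63  0.35] w 0.0027 toolx [-0. -0. -1.] tooly [ 0.844 -0.536 -0.   ]
```

```bash
python3 -m inch '[[[0.17,0.29,0,0,0,0.0096,1],[0.35,0.58,0,0,0,0.019,1],[0.52,0.87,0,0,0,0.0287,1]]]'
python3 -m inch '[[[0.17,0.29,0,0,0,0.0096,1],[0.35,0.58,0,0,0,0.019,1],[0.52,0.87,0,0,0,0.0287,1],[0.52,0.87,0,0,0,0.0287,1]]]'
python3 -c "
from h import *
rep()
cv2.imwrite('pics/w1.png',camera('wrist')[:,:,::-1])
cv2.imwrite('pics/s1.png',camera('side')[:,:,::-1])"
```

```text
time: 1.6
ee_pos: [0.4863, -0.0769, 0.2525]
eef_rot: [-0.586, -0.395, 0.586, -0.395]
ft_force: [1.1, -0.6, 0.5]
width: 0.0005
time: 2.0
ee_pos: [0.549, 0.0319, 0.252]
eef_rot: [0.548, 0.449, -0.546, 0.447]
ft_force: [0.3, -0.2, 0.0]
width: 0.0004
t 2.0 p [0.549  0.0319 0.252 ] travel 57.13 across 0.41 F along -EY 0.09 F [ 0.31 -0.16  0.02] w 0.0004 toolx [-0.     0.003 -1.   ] tooly [ 0.98  -0.197 -0.001]
```

View pics/w1.png

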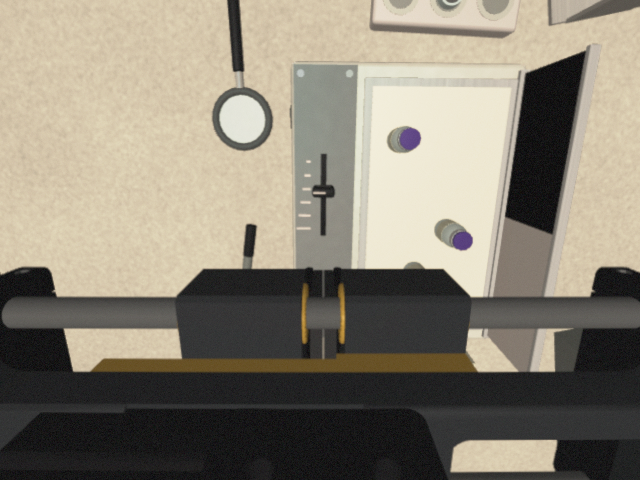

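View pics/s1.png

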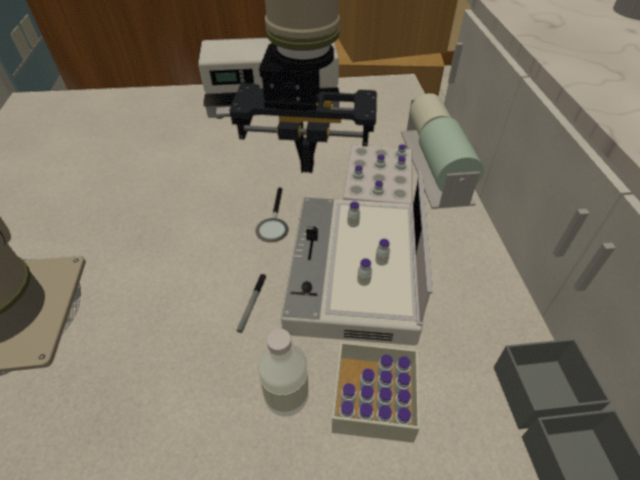

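The wrist view shows the lever upright at (323,191) in its slot (153..235), with the shut fingers aligned over the slot on its right-hand side (robot view). Nothing is below the fingers, so I'll descend.

```bash
python3 -m inch '[[[0,0,-0.25,0,0,0,1],[0,0,-0.5,0,0,0,1],[0,0,-0.75,0,0,0,1],[0,0,-1,0,0,0,1]]]'
python3 -m inch '[[[0,0,-0.15,0,0,0,1],[0,0,-0.3,0,0,0,1],[0,0,-0.4,0,0,0,1],[0,0,-0.48,0,0,0,1],[0,0,-0.5,0,0,0,1],[0,0,-0.5,0,0,0,1]]]'
python3 -c "
from h import *
rep()
cv2.imwrite('pics/w2.png',camera('wrist')[:,:,::-1])
cv2.imwrite('pics/s2.png',cv2.resize(camera('side')[:,:,::-1][100:340,230:450],None,fx=2.5,fy=2.5))"
```

```text
time: 2.5
ee_pos: [0.5477, 0.024, 0.1314]
eef_rot: [-0.549, -0.444, 0.55, -0.445]
ft_force: [0.5, -0.3, 0.1]
width: 0.0006
time: 3.1
ee_pos: [0.5483, 0.0258, 0.0728]
eef_rot: [0.549, 0.445, -0.549, 0.446]
ft_force: [0.3, -0.4, 0.3]
width: 0.0003
t 3.1 p [0.5483 0.0258 0.0728] travel 63.24 across 0.98 F along -EY 0.3 F [ 0.32 -0.38  0.31] w 0.0003 toolx [ 0. -0. -1.] tooly [ 0.979 -0.206  0.   ]
```

View pics/w2.png

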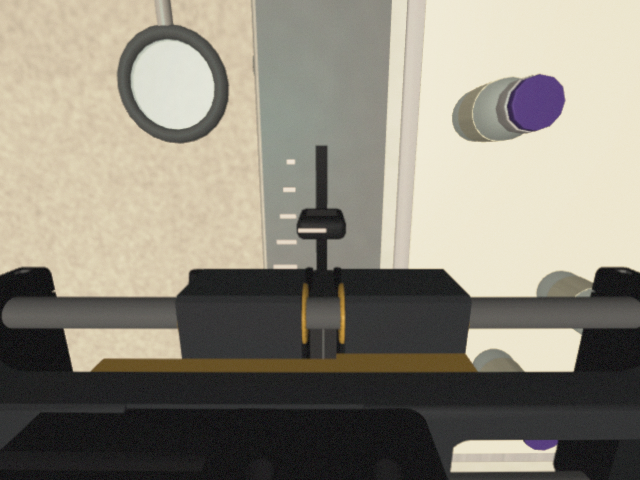

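View pics/s2.png

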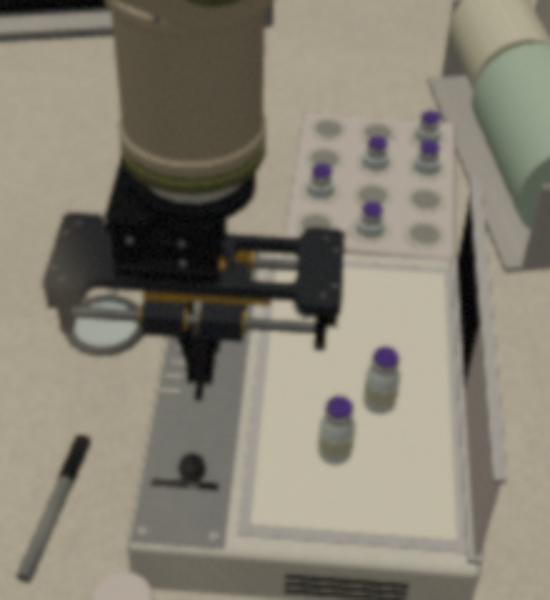

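```bash
python3 -m inch '[[[0.009,0.044,0,0,0,0,1],[0.018,0.087,0,0,0,0,1],[0.026,0.122,0,0,0,0,1],[0.028,0.139,0,0,0,0,1],[0.028,0.139,0,0,0,0,1]]]'
cat > v.py <<'E'
from h import *
import sys
rep()
cal=get_calibration('wrist');im=camera('wrist')
# where lever top centre would appear for each notch
for k in range(0,6):
    p=tgt(k*.014);print(k,proj(cal,[*p,.0915]).round(0),end=' ')
print()
cv2.imwrite(f'pics/{sys.argv[1]}.png',cv2.resize(im[:,:,::-1][100:300,230:410],None,fx=3,fy=3,interpolation=cv2.INTER_CUBIC))
E
python3 v.py w3
```

```text
time: 3.7
ee_pos: [0.5516, 0.0433, 0.0726]
eef_rot: [0.549, 0.446, -0.549, 0.446]
ft_force: [-0.1, -0.1, -0.4]
width: 0.0001
t 3.7 p [0.5516 0.0433 0.0726] travel 45.43 across 0.58 F along -EY 0.15 F [-0.13 -0.13 -0.45] w 0.0001 toolx [ 0.  0. -1.] tooly [ 0.979 -0.205  0.   ]
0 [321. 207.] 1 [321. 238.] 2 [321. 269.] 3 [321. 298.] 4 [321. 325.] 5 [321. 352.]
```

View pics/w3.png

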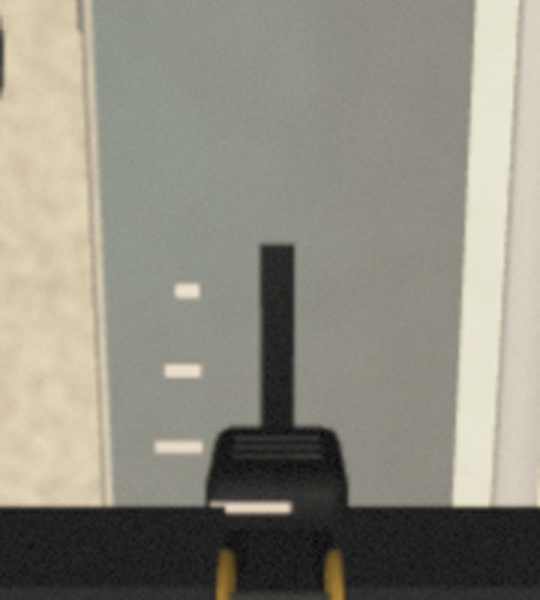

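The white line sits at crop (258,508), i.e. full row 269, which is exactly the second notch. I'll push gently toward the stop.

```bash
python3 -m inch '[[[0.002,0.010,0,0,0,0,1],[0.004,0.020,0,0,0,0,1],[0.006,0.029,0,0,0,0,1],[0.008,0.039,0,0,0,0,1],[0.010,0.049,0,0,0,0,1]]]'; python3 v.py w4
python3 -m inch '[[[0.002,0.010,0,0,0,0,1],[0.004,0.020,0,0,0,0,1],[0.006,0.029,0,0,0,0,1],[0.008,0.039,0,0,0,0,1],[0.010,0.049,0,0,0,0,1]]]'; python3 v.py w5
```

```text
time: 4.25
ee_pos: [0.5526, 0.047, 0.0726]
eef_rot: [-0.549, -0.445, 0.55, -0.446]
ft_force: [-2.5, -5.0, 2.2]
width: 0.0005
t 4.25 p [0.5526 0.047  0.0726] travel 41.63 across 0.79 F along -EY 5.43 F [-2.47 -5.03  2.22] w 0.0005 toolx [-0.001 -0.002 -1.   ] tooly [ 0.978 -0.207 -0.   ]
0 [320. 216.] 1 [320. 247.] 2 [320. 277.] 3 [320. 305.] 4 [321. 333.] 5 [321. 358.] 
time: 4.8
ee_pos: [0.554, 0.0552, 0.0726]
eef_rot: [0.549, 0.446, -0.549, 0.446]
ft_force: [0.0, -0.6, -0.5]
width: 0.0005
t 4.8 p [0.554  0.0552 0.0726] travel 33.31 across 0.55 F along -EY 0.54 F [ 0.01 -0.56 -0.54] w 0.0005 toolx [ 0.     0.001 -1.   ] tooly [ 0.979 -0.205  0.   ]
0 [321. 234.] 1 [321. 265.] 2 [321. 294.] 3 [321. 322.] 4 [321. 348.] 5 [321. 373.]
```

View pics/w5.png

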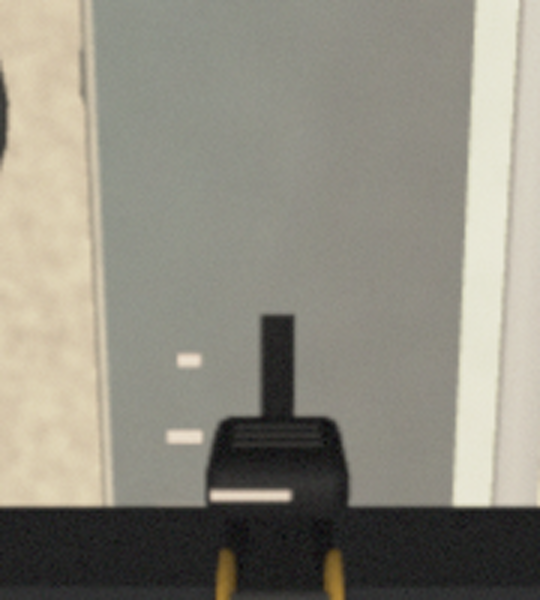

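The line is at crop row 495, full row 265, so the lever jumped into the first notch. Next push takes it to the stop.

```bash
python3 -m inch '[[[0.002,0.010,0,0,0,0,1],[0.004,0.020,0,0,0,0,1],[0.006,0.029,0,0,0,0,1],[0.008,0.039,0,0,0,0,1],[0.010,0.049,0,0,0,0,1]]]'; python3 v.py w6
python3 -m inch '[[[0.002,0.010,0,0,0,0,1],[0.004,0.020,0,0,0,0,1],[0.006,0.029,0,0,0,0,1],[0.008,0.039,0,0,0,0,1],[0.010,0.049,0,0,0,0,1],[0.012,0.059,0,0,0,0,1]]]'; python3 v.py w7
```

```text
time: 5.35
ee_pos: [0.5549, 0.059, 0.0726]
eef_rot: [-0.549, -0.445, 0.55, -0.446]
ft_force: [-3.1, -7.4, 5.1]
width: 0.0006
t 5.35 p [0.5549 0.059  0.0726] travel 29.39 across 0.64 F along -EY 7.9 F [-3.07 -7.43  5.08] w 0.0006 toolx [-0.001 -0.002 -1.   ] tooly [ 0.978 -0.207 -0.   ]
0 [320. 243.] 1 [321. 273.] 2 [321. 302.] 3 [321. 329.] 4 [321. 355.] 5 [321. 380.] 
time: 6.0
ee_pos: [0.5567, 0.0682, 0.0726]
eef_rot: [0.549, 0.446, -0.549, 0.446]
ft_force: [-1.0, -0.2, -0.4]
width: 0.0003
t 6.0 p [0.5567 0.0682 0.0726] travel 20.03 across 0.54 F along -EY 0.4 F [-1.01 -0.2  -0.44] w 0.0003 toolx [ 0.     0.001 -1.   ] tooly [ 0.979 -0.205  0.   ]
0 [321. 263.] 1 [321. 292.] 2 [321. 320.] 3 [321. 347.] 4 [321. 372.] 5 [321. 396.]
```

View pics/w7.png

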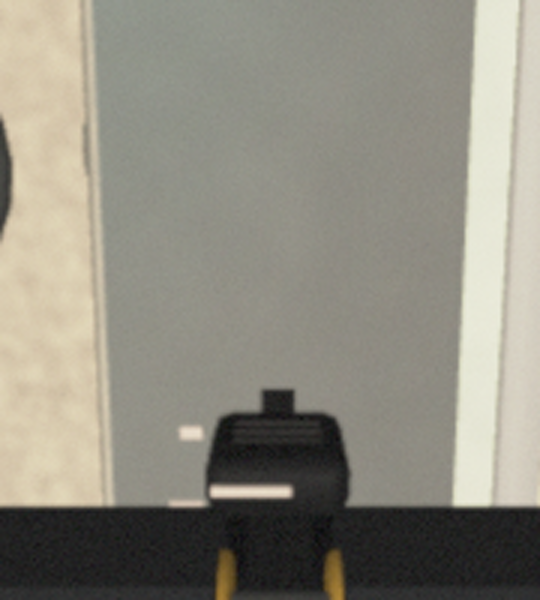

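The line is at full row 264, so it's in notch 0. I'll press home lightly against the stop.

```bash
python3 -m inch '[[[0.002,0.008,0,0,0,0,1],[0.003,0.016,0,0,0,0,1],[0.005,0.024,0,0,0,0,1],[0.007,0.033,0,0,0,0,1],[0.007,0.033,0,0,0,0,1]]]'; python3 v.py w8
python3 -m inch '[[[0.001,0.006,0,0,0,0,1],[0.002,0.012,0,0,0,0,1],[0.002,0.012,0,0,0,0,1]]]'; python3 v.py w9
```

```text
time: 6.55
ee_pos: [0.5575, 0.0716, 0.0726]
eef_rot: [0.549, 0.446, -0.549, 0.446]
ft_force: [-0.4, 0.9, 0.6]
width: 0.0003
t 6.55 p [0.5575 0.0716 0.0726] travel 16.49 across 0.59 F along -EY -0.8 F [-0.38  0.9   0.63] w 0.0003 toolx [ 0.  0. -1.] tooly [ 0.979 -0.205  0.   ]
0 [321. 271.] 1 [321. 299.] 2 [321. 327.] 3 [321. 353.] 4 [321. 378.] 5 [321. 402.] 
time: 6.9
ee_pos: [0.5576, 0.0719, 0.0726]
eef_rot: [-0.549, -0.445, 0.55, -0.446]
ft_force: [-1.9, -4.7, 2.2]
width: 0.0005
t 6.9 p [0.5576 0.0719 0.0726] travel 16.18 across 0.63 F along -EY 5.01 F [-1.85 -4.73  2.19] w 0.0005 toolx [-0.    -0.001 -1.   ] tooly [ 0.978 -0.206 -0.   ]
0 [321. 271.] 1 [321. 300.] 2 [321. 328.] 3 [321. 354.] 4 [321. 379.] 5 [321. 403.]
```

```bash
python3 -m inch '[[[0.001,0.006,0,0,0,0,1],[0.002,0.012,0,0,0,0,1],[0.002,0.012,0,0,0,0,1]]]'; python3 v.py w10
```

```text
time: 7.25
ee_pos: [0.5576, 0.072, 0.0725]
eef_rot: [-0.548, -0.445, 0.55, -0.446]
ft_force: [-3.8, -8.8, 5.1]
width: 0.0008
t 7.25 p [0.5576 0.072  0.0725] travel 16.09 across 0.61 F along -EY 9.42 F [-3.83 -8.82  5.12] w 0.0008 toolx [-0.001 -0.003 -1.   ] tooly [ 0.978 -0.207 -0.001]
0 [321. 272.] 1 [321. 301.] 2 [321. 328.] 3 [321. 354.] 4 [321. 379.] 5 [321. 403.]
```

View pics/w10.png

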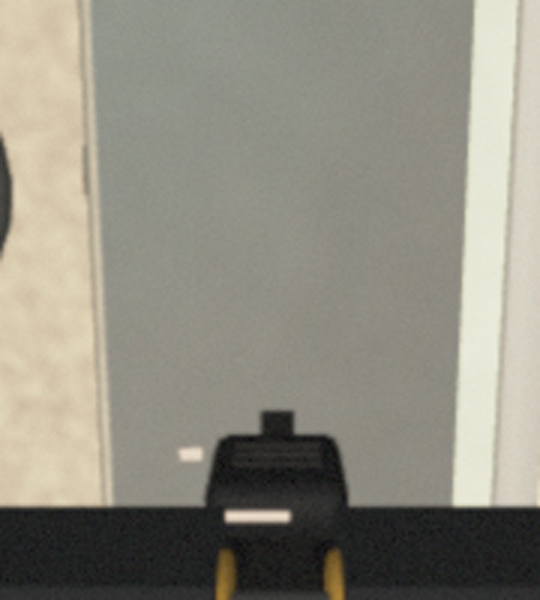

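The finger stopped moving while force rose from 5 to 9.4 N, and the line is on notch 0, so the lever is home. Now I'll back off, lift over and come down on the other side.

```bash
python3 -m inch '[[[-0.009,-0.041,0,0,0,0,1],[-0.02,-0.098,0,0,0,0,1],[-0.02,-0.098,0.15,0,0,0,1],[-0.02,-0.098,0.37,0,0,0,1],[-0.02,-0.098,0.40,0,0,0,1]]]'
python3 -m inch '[[[0.02,0.1,0,0,0,0,1],[0.05,0.24,0,0,0,0,1],[0.08,0.38,0,0,0,0,1],[0.102,0.49,0,0,0,0,1],[0.102,0.49,0,0,0,0,1],[0.102,0.49,0,0,0,0,1]]]'
python3 v.py w11
python3 - <<'E'
from h import *
cv2.imwrite('pics/s11.png',cv2.resize(camera('side')[:,:,::-1][100:340,230:450],None,fx=2.5,fy=2.5,interpolation=cv2.INTER_CUBIC))
E
```

```text
time: 7.8
ee_pos: [0.5571, 0.0631, 0.1234]
eef_rot: [0.55, 0.445, -0.547, 0.446]
ft_force: [0.4, -0.3, -0.7]
width: 0.0005
time: 8.4
ee_pos: [0.5675, 0.1214, 0.1199]
eef_rot: [-0.549, -0.446, 0.549, -0.446]
ft_force: [0.5, -0.0, 0.4]
width: 0.0005
t 8.4 p [0.5675 0.1214 0.1199] travel -34.23 across 0.18 F along -EY -0.05 F [ 0.47 -0.04  0.44] w 0.0005 toolx [-0.001 -0.    -1.   ] tooly [ 0.979 -0.205 -0.001]
0 [322. 321.] 1 [322. 341.] 2 [322. 360.] 3 [322. 379.] 4 [322. 397.] 5 [322. 414.]
```

View pics/s11.png

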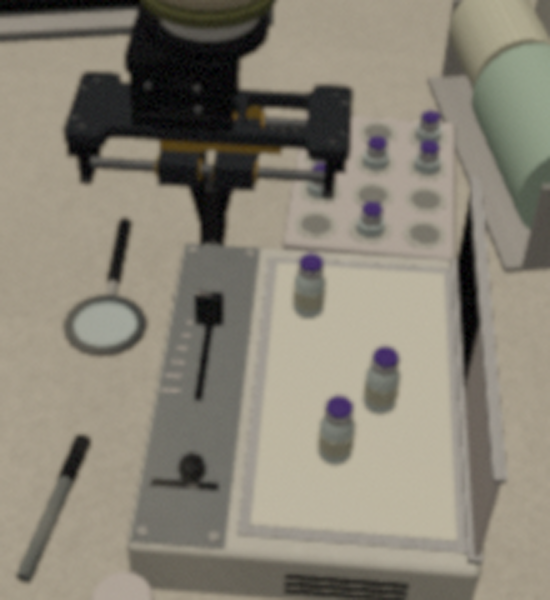

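Side view: the lever is at the slot's far (left) end, crop (208,305), and the finger is beyond it and clear of the vials. Descending.

```bash
python3 -m inch '[[[0,0,-0.12,0,0,0,1],[0,0,-0.24,0,0,0,1],[0,0,-0.34,0,0,0,1],[0,0,-0.39,0,0,0,1],[0,0,-0.39,0,0,0,1],[0,0,-0.39,0,0,0,1]]]'
cat > u.py <<'E'
from h import *
import sys
rep()
cal=get_calibration('side');im=camera('side')
for k in range(0,6):
    p=tgt(k*.014);q=proj(cal,[*p,.0915]);print(k,((q-[280,190])*6).round(0),end=' ')
print()
cv2.imwrite(f'pics/{sys.argv[1]}.png',cv2.resize(im[:,:,::-1][190:280,280:350],None,fx=6,fy=6,interpolation=cv2.INTER_CUBIC))
E
python3 u.py u1
```

```text
time: 9.1
ee_pos: [0.5679, 0.1215, 0.0739]
eef_rot: [0.549, 0.446, -0.549, 0.446]
ft_force: [0.7, 0.6, -0.0]
width: 0.0004
t 9.1 p [0.5679 0.1215 0.0739] travel -34.41 across 0.55 F along -EY -0.76 F [ 0.69  0.63 -0.03] w 0.0004 toolx [ 0.  0. -1.] tooly [ 0.979 -0.205  0.   ]
0 [199. 162.] 1 [194. 193.] 2 [189. 225.] 3 [184. 258.] 4 [178. 292.] 5 [173. 326.]
```

View pics/u1.png

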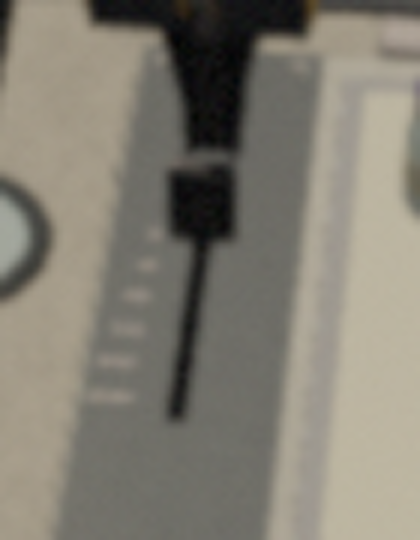

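The white line is at crop row ~160, matching notch 0 (162). I'll approach from the left.

```bash
python3 -m inch '[[[-0.007,-0.033,0,0,0,0,1],[-0.014,-0.065,0,0,0,0,1],[-0.02,-0.098,0,0,0,0,1],[-0.024,-0.114,0,0,0,0,1],[-0.024,-0.114,0,0,0,0,1]]]'
python3 -m inch '[[[-0.002,-0.008,0,0,0,0,1],[-0.003,-0.016,0,0,0,0,1],[-0.005,-0.024,0,0,0,0,1],[-0.005,-0.024,0,0,0,0,1]]]'
python3 -c "
from h import *
rep()"
python3 -m inch '[[[-0.002,-0.008,0,0,0,0,1],[-0.003,-0.016,0,0,0,0,1],[-0.005,-0.024,0,0,0,0,1],[-0.005,-0.024,0,0,0,0,1]]]'
python3 u.py u2
```

```text
time: 9.65
ee_pos: [0.5649, 0.107, 0.0738]
eef_rot: [-0.549, -0.445, 0.549, -0.446]
ft_force: [-0.2, 0.2, -0.1]
width: 0.0005
time: 10.05
ee_pos: [0.5643, 0.1047, 0.0738]
eef_rot: [0.549, 0.446, -0.549, 0.446]
ft_force: [0.2, -0.5, 0.5]
width: 0.0007
t 10.05 p [0.5643 0.1047 0.0738] travel -17.22 across 0.51 F along -EY 0.46 F [ 0.22 -0.52  0.46] w 0.0007 toolx [ 0. -0. -1.] tooly [ 0.979 -0.206  0.   ]
time: 10.45
ee_pos: [0.5638, 0.1028, 0.0739]
eef_rot: [0.549, 0.446, -0.548, 0.446]
ft_force: [1.5, 4.2, -2.7]
width: 0.0002
t 10.45 p [0.5638 0.1028 0.0739] travel -15.32 across 0.42 F along -EY -4.38 F [ 1.49  4.16 -2.67] w 0.0002 toolx [ 0.001  0.001 -1.   ] tooly [ 0.979 -0.205  0.   ]
0 [199. 162.] 1 [194. 193.] 2 [189. 225.] 3 [184. 258.] 4 [178. 292.] 5 [173. 326.]
```

```bash
python3 -m inch '[[[-0.002,-0.008,0,0,0,0,1],[-0.003,-0.016,0,0,0,0,1],[-0.005,-0.024,0,0,0,0,1],[-0.007,-0.033,0,0,0,0,1],[-0.009,-0.041,0,0,0,0,1],[-0.010,-0.049,0,0,0,0,1],[-0.012,-0.057,0,0,0,0,1],[-0.012,-0.057,0,0,0,0,1]]]'
python3 u.py u3
```

```text
time: 11.3
ee_pos: [0.5622, 0.0942, 0.0737]
eef_rot: [-0.549, -0.445, 0.549, -0.446]
ft_force: [-1.0, -0.1, -0.1]
width: 0.0004
t 11.3 p [0.5622 0.0942 0.0737] travel -6.6 across 0.6 F along -EY 0.3 F [-1.05 -0.09 -0.09] w 0.0004 toolx [-0.    -0.001 -1.   ] tooly [ 0.978 -0.206  0.   ]
0 [199. 162.] 1 [194. 193.] 2 [189. 225.] 3 [184. 258.] 4 [178. 292.] 5 [173. 326.]
```

View pics/u3.png

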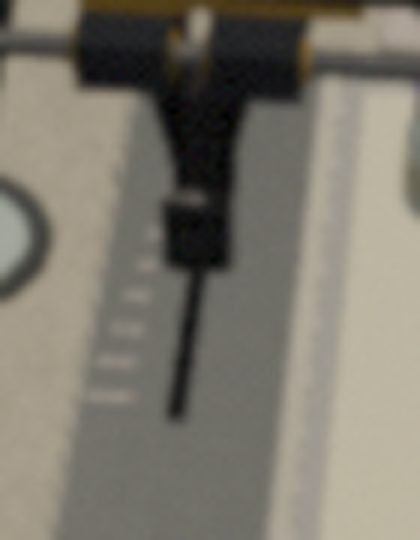

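First click confirmed: the line is at row ~195 and the force is back to zero. On to the second.

```bash
python3 -m inch '[[[-0.003,-0.014,0,0,0,0,1],[-0.006,-0.028,0,0,0,0,1],[-0.0085,-0.041,0,0,0,0,1],[-0.0105,-0.05,0,0,0,0,1],[-0.0126,-0.06,0,0,0,0,1],[-0.0147,-0.07,0,0,0,0,1],[-0.0167,-0.08,0,0,0,0,1],[-0.0187,-0.09,0,0,0,0,1],[-0.021,-0.1,0,0,0,0,1],[-0.023,-0.11,0,0,0,0,1]]]'
python3 u.py u4
```

```text
time: 12.35
ee_pos: [0.5594, 0.0814, 0.0738]
eef_rot: [-0.549, -0.445, 0.549, -0.446]
ft_force: [-0.3, -0.1, 0.2]
width: 0.0004
t 12.35 p [0.5594 0.0814 0.0738] travel 6.59 across 0.46 F along -EY 0.12 F [-0.29 -0.06  0.18] w 0.0004 toolx [-0.    -0.001 -1.   ] tooly [ 0.979 -0.206 -0.   ]
0 [199. 162.] 1 [194. 193.] 2 [189. 225.] 3 [184. 258.] 4 [178. 292.] 5 [173. 326.]
```

View pics/u4.png

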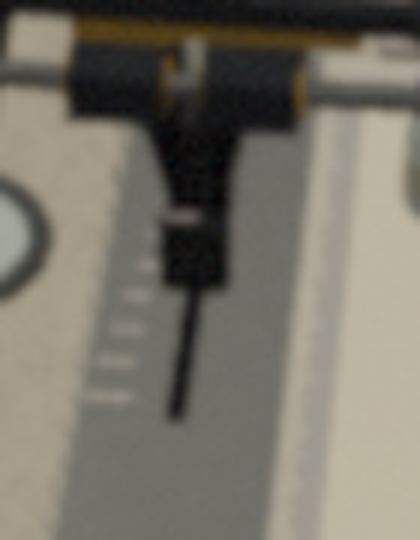

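The line is at row ~215, between notches 1 and 2, so it may be mid-jump. Looking again.

```bash
python3 u.py u5
```

```text
t 12.4 p [0.5594 0.0809 0.0737] travel 7.02 across 0.51 F along -EY 0.28 F [-0.27 -0.23 -0.47] w 0.0002 toolx [-0.    -0.001 -1.   ] tooly [ 0.979 -0.206 -0.   ]
0 [199. 162.] 1 [194. 193.] 2 [189. 225.] 3 [184. 258.] 4 [178. 292.] 5 [173. 326.]
```

View pics/u5.png

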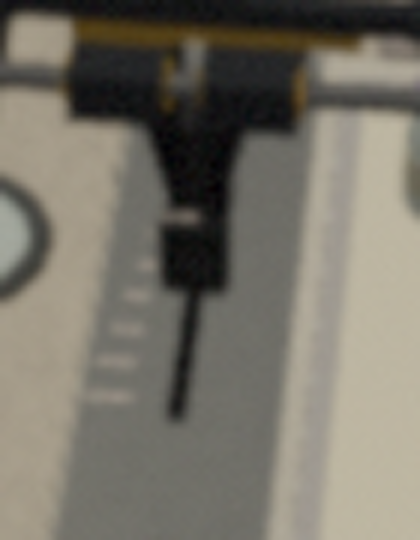

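```bash
python3 -m inch '[[[0,0,0,0,0,0,1],[0,0,0,0,0,0,1]]]'; python3 u.py u6
```

```text
time: 12.65
ee_pos: [0.5594, 0.0816, 0.0738]
eef_rot: [-0.549, -0.446, 0.549, -0.446]
ft_force: [0.5, 0.3, 0.6]
width: 0.0007
t 12.65 p [0.5594 0.0816 0.0738] travel 6.38 across 0.45 F along -EY -0.36 F [0.45 0.27 0.58] w 0.0007 toolx [-0. -0. -1.] tooly [ 0.979 -0.206 -0.   ]
0 [199. 162.] 1 [194. 193.] 2 [189. 225.] 3 [184. 258.] 4 [178. 292.] 5 [173. 326.]
```

View pics/u6.png

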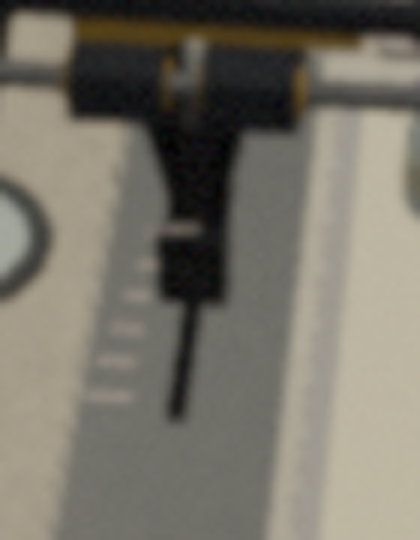

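The line is at row 228, so it settled in notch 2 (second click). On to the third, in smaller steps.

```bash
python3 -m inch '[[[-0.003,-0.014,0,0,0,0,1],[-0.006,-0.028,0,0,0,0,1],[-0.0085,-0.041,0,0,0,0,1],[-0.0105,-0.05,0,0,0,0,1],[-0.0126,-0.06,0,0,0,0,1],[-0.0147,-0.07,0,0,0,0,1],[-0.0167,-0.08,0,0,0,0,1],[-0.0187,-0.09,0,0,0,0,1],[-0.021,-0.1,0,0,0,0,1],[-0.0225,-0.108,0,0,0,0,1]]]'
python3 -m inch '[[[0,0,0,0,0,0,1],[0,0,0,0,0,0,1],[0,0,0,0,0,0,1]]]'
python3 u.py u7
```

```text
time: 13.7
ee_pos: [0.5568, 0.0686, 0.0738]
eef_rot: [-0.549, -0.446, 0.549, -0.446]
ft_force: [0.7, 0.3, -0.3]
width: 0.0004
time: 14.0
ee_pos: [0.5567, 0.0685, 0.0737]
eef_rot: [-0.549, -0.445, 0.549, -0.446]
ft_force: [-0.3, 0.1, 0.2]
width: -0.0001
t 14.0 p [0.5567 0.0685 0.0737] travel 19.7 across 0.46 F along -EY -0.01 F [-0.34  0.09  0.17] w -0.0001 toolx [-0. -0. -1.] tooly [ 0.979 -0.206 -0.   ]
0 [199. 162.] 1 [194. 193.] 2 [189. 225.] 3 [184. 258.] 4 [178. 292.] 5 [173. 326.]
```

View pics/u7.png

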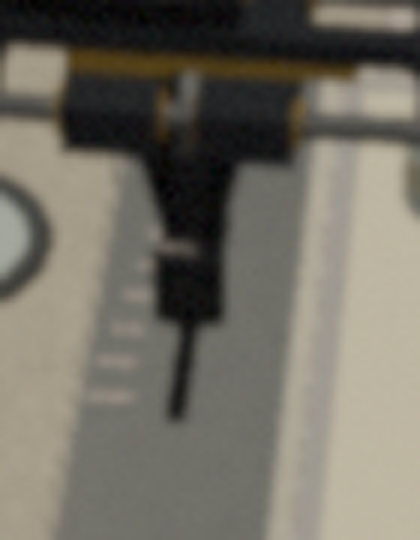

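```bash
python3 -m inch '[[[0,0,0,0,0,0,1],[0,0,0,0,0,0,1],[0,0,0,0,0,0,1]]]'
python3 u.py u8
```

```text
time: 14.35
ee_pos: [0.5568, 0.0689, 0.0738]
eef_rot: [0.549, 0.446, -0.549, 0.446]
ft_force: [-0.6, -0.5, 0.2]
width: 0.0006
t 14.35 p [0.5568 0.0689 0.0738] travel 19.35 across 0.49 F along -EY 0.64 F [-0.63 -0.52  0.23] w 0.0006 toolx [ 0. -0. -1.] tooly [ 0.979 -0.206  0.   ]
0 [199. 162.] 1 [194. 193.] 2 [189. 225.] 3 [184. 258.] 4 [178. 292.] 5 [173. 326.]
```

View pics/u8.png

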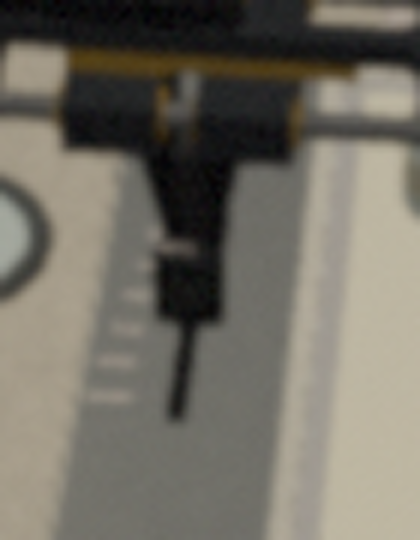

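The lever is balanced at the crest (line row 246, force ~0), so a small nudge of about 1.5 mm further.

```bash
python3 -m inch '[[[-0.001,-0.005,0,0,0,0,1],[-0.002,-0.009,0,0,0,0,1],[-0.0025,-0.013,0,0,0,0,1],[-0.0025,-0.013,0,0,0,0,1],[-0.0025,-0.013,0,0,0,0,1],[-0.0025,-0.013,0,0,0,0,1]]]'
python3 u.py u9
```

```text
time: 15.0
ee_pos: [0.5565, 0.0673, 0.0738]
eef_rot: [0.549, 0.446, -0.549, 0.446]
ft_force: [-0.3, -0.0, -0.5]
width: 0.0006
t 15.0 p [0.5565 0.0673 0.0738] travel 20.92 across 0.48 F along -EY 0.1 F [-0.29 -0.05 -0.51] w 0.0006 toolx [ 0.  0. -1.] tooly [ 0.979 -0.206  0.   ]
0 [199. 162.] 1 [194. 193.] 2 [189. 225.] 3 [184. 258.] 4 [178. 292.] 5 [173. 326.]
```

View pics/u9.png

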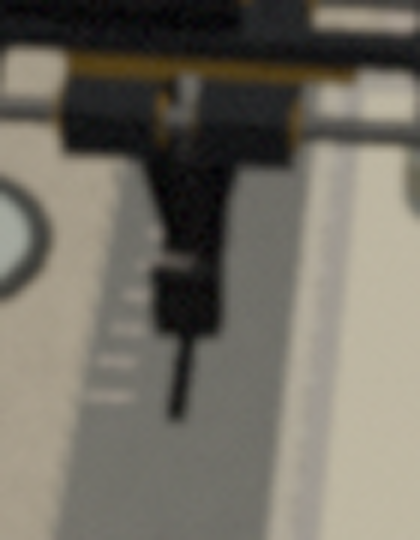

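The line is at row ~261 and the foot at ~333, so it's in notch 3 (third click). Now I'll back off to the left, lift clear and verify.

```bash
python3 -m inch '[[[0.009,0.041,0,0,0,0,1],[0.026,0.122,0,0,0,0,1],[0.034,0.163,0,0,0,0,1],[0.034,0.163,0.2,0,0,0,1],[0.034,0.163,0.5,0,0,0,1],[0.034,0.163,0.85,0,0,0,1],[0.034,0.163,1,0,0,0,1],[0.034,0.163,1,0,0,0,1]]]'
python3 -m inch '[[[0.05,0.25,0.2,0,0,0,1],[0.1,0.5,0.3,0,0,0,1],[0.15,0.75,0.3,0,0,0,1],[0.15,0.75,0.3,0,0,0,1],[0.15,0.75,0.3,0,0,0,1]]]'
python3 u.py u10
python3 - <<'E'
from h import *
c=get_calibration('top');im=camera('top')[:,:,::-1]
for k in range(6): print(k,((proj(c,[*tgt(k*.014),.0915])-[245,215])*5).round(0))
cv2.imwrite('pics/t10.png',im)
cv2.imwrite('pics/t10c.png',cv2.resize(im[215:285,245:400],None,fx=5,fy=5,interpolation=cv2.INTER_CUBIC))
cv2.imwrite('pics/s10.png',camera('side')[:,:,::-1])
E
```

```text
time: 15.85
ee_pos: [0.5621, 0.0881, 0.1969]
eef_rot: [0.55, 0.445, -0.547, 0.447]
ft_force: [1.7, 1.0, -0.5]
width: 0.0
time: 16.35
ee_pos: [0.578, 0.1778, 0.2285]
eef_rot: [-0.548, -0.447, 0.549, -0.446]
ft_force: [-0.2, -0.3, 0.7]
width: 0.0002
t 16.35 p [0.578  0.1778 0.2285] travel -91.66 across -1.08 F along -EY 0.37 F [-0.2  -0.34  0.66] w 0.0002 toolx [-0.002 -0.    -1.   ] tooly [ 0.979 -0.203 -0.002]
0 [199. 162.] 1 [194. 193.] 2 [189. 225.] 3 [184. 258.] 4 [178. 292.] 5 [173. 326.] 
0 [248. 143.]
1 [281. 149.]
2 [315. 156.]
3 [348. 163.]
4 [382. 169.]
5 [415. 176.]
```

View pics/u10.png

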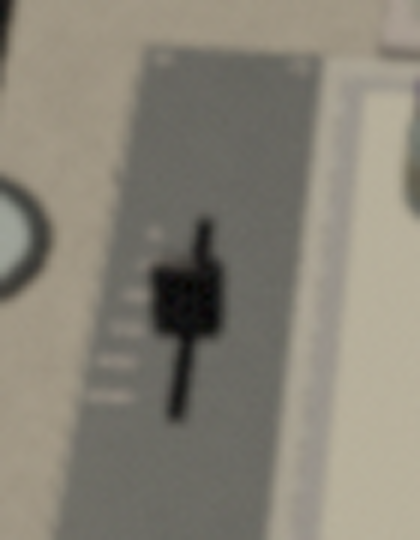

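View pics/t10c.png

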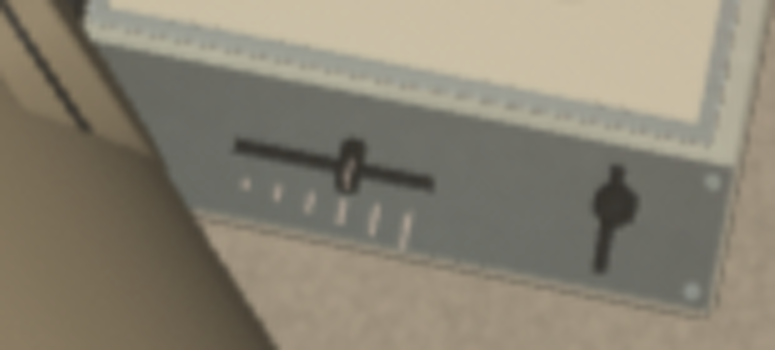

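View pics/s10.png

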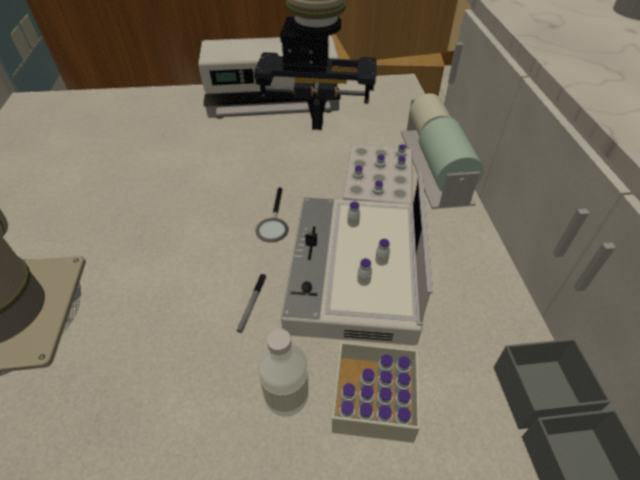

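The top view has the lever at crop (350,165), against a predicted (348,163) for notch 3, beside the fourth bar (stop + 3). The iris is still at (615,205), and the vials and everything else are unmoved. Handing in.

```bash
python3 -c "
from bench import *
print(close_job())"
```

```text
the job is handed in; nothing more can be done
None
```

I pushed the attenuator lever home against its end stop, then back through the clicks, and left it resting in the third click. The job took about 16.5 s of the 58 s allowed.

- **To the stop:** the lever started in the second click. I pushed it from the right with the shut fingertips. At the stop the force rose to 9.4 N while the fingertip stayed still, and the wrist picture showed the lever at the stop end.
- **Back through the clicks:** I lifted over and pushed from the left, checking the first, second and third clicks in the side pictures. On the way to the third the lever balanced on the crest for a moment, and a 1.5 mm nudge dropped it in. None of the pictures shows it past the third click.
- **Last checks:** after I backed off and lifted clear, the top view had the lever within 1 mm of the computed third-click position, level with the fourth bar. The side view agreed. The iris knob, the vials and the other things looked unmoved.
- **One disagreement:** the fingertip met the lever about 1–2 mm earlier than I expected from the pad width. That did not change the outcome.

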